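Reset the tripped breaker and switch it back on

ROBOT

A 6-joint arm with a two-finger parallel gripper is mounted at the origin on a cart in front of the work surface, level with it; the furniture and walls round the work are solid. World frame = base frame: x ahead of the robot, y to its left, z up, the work surface at z = 0. Lengths are in m, angles in rad, forces in N, time in s.
With the tool pointing down it reaches from about 0.35 to 0.975 m from the base axis. Payload 4.9 kg.
Tool frame: the origin (TCP) lies at the very end of the fingers, on their centre line; the grasp point (between the pads) lies 19 mm behind it; z points along the fingers, y is the line along which they close (so a half turn about z gives the same grasp; the last joint's range is limited). The gripper opens to 85 mm and grips with 20 to 120 N. Pads are 22 mm wide; open, the fingers measure 114 mm over their backs; the gripper's body (76 mm by 85 mm) begins 54 mm behind the grasp point. The pads swing forward as they close: fully open they stand 13 mm farther back than shut.
Start: joints at [0.99, 0.053, 1.613, -0, 1.476, -0.119], TCP at [0.278, 0.56, 0.205] pointing down, gripper open.
Joint ranges: [-3.01, 3.01], [-1.01, 2.22], [0.06, 2.58], [-1.02, 4.17], [0.09, 2.62], [-3.14, 3.14]. Speed limits (rad/s): [2.57, 2.57, 3.14, 3.14, 3.14, 3.14].

INTERFACE

Orientations are given as a rotation vector (axis times angle).
In Python, from station import ctrl, imaging gives the robot as it stands.
- The arm moves only by the tool play_rows, never from a script. Its argument "series" is a list of rows, each a list of 3 entries, a list of its own where there are three numbers: the opening, from 0 (shut) to 1 (fully open), then the shift along the tool's x, y, z each as a share of 0.05 m, from -1 to 1, then the turn, a rotation vector about the tool's x, y, z each as a share of 8 degrees, from -1 to 1. In form: [[grip, [dx, dy, dz], [ax, ay, az]], ...]. A call has 1 to 8 rows; each row shifts and turns the commanded pose from where the row before left it, along the tool's axes as they then stand; what a row does not reach is not made up. A row lasts 1/8 s, in which the tool goes at most 62.5 mm and 10.7 degrees, less where a joint would pass 70% of its speed; a pose out of reach is approached as far as the arm can. A call with a number of a shift or a turn outside -1 to 1 is refused whole. A call with a gripper value outside its range is refused whole. The fingers move at their own pace and stop on an object; "force" is the grip in N (left out, the last holds). Time passes only in rows, so rows that do not move let the fingers close. It gives the time, the measured TCP pose, the force, the opening and the grip force at its end, in the units of the state.
- ctrl.get_obs(): the state, without advancing time (a new reading comes with each control period).
- imaging.get_image(name): name is "side" or "top"; returns a dict with "color" (400x640x3 uint8, blue, green, red), "fx", "fy", "cx", "cy" (pixels), "extrinsics" (4x4, takes a point from world to camera coordinates). Camera axes: x right, y down, z forward; pixel columns grow to the right and rows downward; lengths in m; the calibration is good to about 2 mm. A picture is of the moment at which its call begins. There is no depth.
- ctrl.finish_job(): hands the job in; it is judged then, once.
The state is a dict: "t": time; "q": joint angles; "dq": joint speeds; "effort": joint torques, N m; "tool_pos": TCP position; "tool_rot": TCP orientation; "contact_force": force on the tool from outside, world axes, zero at the start; "wrist_torque": the same for the moment, N m; "opening": finger opening in m; "grip_force": force on a finger pad.
Only numpy, scipy, OpenCV 4.12 (cv2) and the standard library are available. Lean on these libraries where they do the work, as an engineer would, in place of code of your own. Each camera call takes 0.05 s, during which the arm holds its last target. There are 200 camera calls.

TASK

One of the three breakers on the board has tripped: its lever stands near the middle, while one of the others is on (lever leaning away from you) and the other is off (lever leaning towards you). Reset the tripped breaker by pushing its lever fully off, until it comes up firm against its end stop, then throw it fully on. Push the lever slowly and gently near its upper end with the fingers rather than squeezing it, do not force it against its stops, and leave the other two breakers and the loose fuse and relay as they are.

Things in the scene. Friction and masses are not known exactly. Their poses are not given: they have to be found in the camera images.
- tripped_breaker: The breaker that has tripped, in any of the board's three places: grey case 105 (x) x 56 (y) x 58 mm (z), fixed; origin at the centre of its underside, 10 mm above the desk; x points to the ON side (roughly away from the robot), z up. The top is 58 mm above the origin over the middle 74 mm in x, 44 mm at the two ends. The lever's pin runs along y, 45 mm above the origin.
- tripped_lever (a joint): Its lever's angle (rad): 0 upright, positive leaning to +x (ON stop at 0.50), negative to -x (OFF). It starts at -0.10 to 0; until reset, a latch bars it rigidly at 0.05 to 0.35. Towards OFF it goes easily to -0.14 to -0.44, then stiffly to a rigid end stop at -0.32 to -0.65. Only the last 0.02 rad frees the latch; the stop's place differs each time: feel for it. Then only friction up to ON.
- tripped_lever_tip (a point): Centre of the top end of that lever, 75 mm from its pin: a black bar 12 mm thick (x) and 22 mm wide (y). It stays where it is left. Pushed 55 mm from the pin, friction takes about 2 N and the stiff part 10 to 11 N; 13 to 14 N makes sure of the end stop; over 17 N between robot and lever is too much, so push slowly (20 mm/s).
- live_breaker: Like breaker, switched on, elsewhere on the board; same case, lever, axes and origin. Leave it.
- live_lever (a joint): Angle of its lever, same meaning; starts at 0.46 to 0.50 (on). Leave it.
- idle_breaker: Like breaker, switched off, elsewhere on the board; same case, lever, axes and origin. Leave it.
- idle_lever (a joint): Angle of its lever, same meaning; starts at -0.50 to -0.46 (off; its own stop is at -0.50). Leave it.
- fuse_upright: Loose cartridge fuse, 27 mm thick and 80 mm tall, upright in the board's empty bay at the robot's left end; origin under its centre. Leave it.
- relay_loose: Loose plug-in relay, 30 x 36 x 61 mm, standing in the board's empty bay at the robot's left end; origin under its centre. Leave it.
- board: Flat grey mounting board 125 (x) x 310 (y) x 10 mm, fixed to the desk; origin at the centre of its underside; the cases stand square on it, 75 mm apart centre to centre in y (at y = -95, -20 and 55 mm).

How it is judged:
On the way:
1. the tripped lever has been pushed over to its off side (beyond -0.24 rad) (value of joint tripped_lever below -0.24 rad), for 0.05 s.
At the end, for the whole second after the job is handed in: The tripped breaker's lever stands fully on (beyond 0.40 rad of its 0.50), the live breaker's lever is still on (beyond 0.36 rad), the idle one's still off (below -0.36 rad), and the loose fuse and relay stand within 20 mm of where they were (value of joint tripped_lever above 0.4 rad and value of joint live_lever above 0.36 rad and value of joint idle_lever below -0.36 rad and distance of each of fuse_upright, relay_loose from where it was at the start of the episode below 0.02 m); the robot touches nothing.
It fails at once if the tripped lever is loaded by the robot with more than 17 N (contact force between any of the fingers, the arm and tripped_lever above 17 N).
It fails at once if the live breaker's lever is moved off its on position (value of joint live_lever below 0.33 rad).
It fails at once if the idle breaker's lever is moved off its off position (value of joint idle_lever above -0.33 rad).
It fails at once if the loose fuse or relay is knocked over (angle between any of fuse_upright, relay_loose's own z axis and vertical above 0.5 rad).
It also fails if it takes over 48 s, if anything falls off the work surface, if the arm or the gripper's body presses on something with over 40 N, if the wrist force passes 120 N, or if a joint passes its speed limit or range.

## Working session

There is one attempt and no reset: what is moved stays moved. The work goes in short steps, Python scripts to look and compute and a tool call to move; the robot and the scene stay as the last step left them, time stands still between calls to the robot, and variables do not carry over. Pictures are saved under pics/ and viewed, at most 10 in all, crops included, and the job is handed in when it is done.

Besides the shell and the picture viewer there is one more tool, called after "Emit:" as a command line: name --argument value ..., lists and objects as JSON in quotes. play_rows: Moves the arm, as the interface text tells. Shift numbers are shares of 0.05 m and turn numbers shares of 8 degrees, none past 1 either way. Its arguments: {"type":"object","properties":{"series":{"type":"array"},"force":{"type":"number"}},"required":["series"]}

```bash
mkdir -p pics
python3 - <<'E'
from station import ctrl, imaging
import cv2,numpy as np
o=ctrl.get_obs();print({k:np.round(v,3) for k,v in o.items()})
for n in("side","top"):
    d=imaging.get_image(n);cv2.imwrite(f"pics/{n}0.png",d["color"]);print(n,d["fx"],d["fy"],d["cx"],d["cy"],np.round(d["extrinsics"],4).tolist())
E
```

```text
{'t': np.float64(0.0), 'q': array([ 0.99 ,  0.053,  1.614,  0.   ,  1.476, -0.119]), 'dq': array([-0.002,  0.   , -0.001, -0.001, -0.   ,  0.   ]), 'effort': array([ 1.0000e-03, -3.9369e+01, -3.7017e+01, -0.0000e+00,  7.0000e-03,
        0.0000e+00]), 'tool_pos': array([0.278, 0.559, 0.203]), 'tool_rot': array([-7.190e-01, -3.058e+00,  3.000e-03]), 'contact_force': array([0.329, 0.538, 0.175]), 'wrist_torque': array([ 0.004, -0.012, -0.061]), 'grip_force': np.float64(0.0), 'opening': np.float64(0.085)}
side 502.06554986252553 502.06554986252553 326.0161874300845 199.01684128049212 [[0.8413, -0.5402, -0.0211, -0.3288], [-0.289, -0.4163, -0.8621, 0.2636], [0.4569, 0.7314, -0.5063, 0.5922], [0.0, 0.0, 0.0, 1.0]]
top 413.82469078928807 413.82469078928807 320.3678950758643 202.20789410501584 [[-0.0136, -0.9998, -0.0172, 0.1297], [-0.9886, 0.016, -0.1497, 0.494], [0.1499, 0.0149, -0.9886, 0.8668], [0.0, 0.0, 0.0, 1.0]]
```

View pics/side0.png

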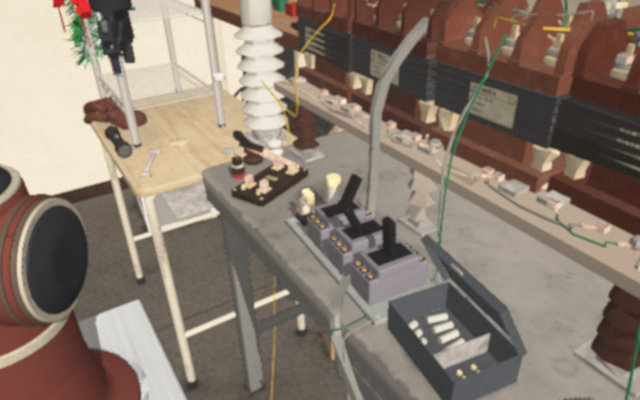

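View pics/top0.png

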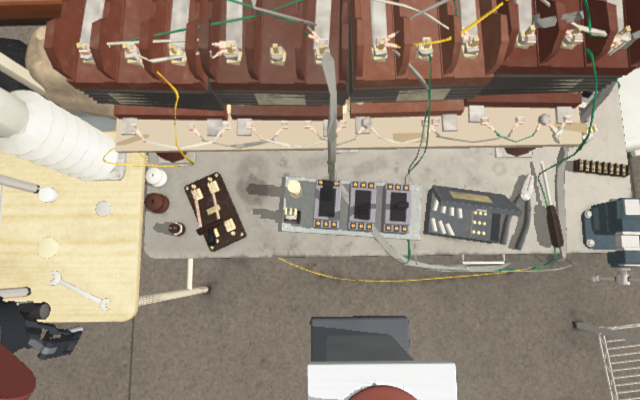

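The side view shows three levers. The nearest one, at pixel (388,235), is almost upright, so it is probably the tripped one. The middle one at (362,228) leans towards the robot, and the far one at (350,188) leans away. The top view shows the board from (282,178) to (420,238).

Run:
```python
import cv2,numpy as np
a=cv2.resize(cv2.imread("pics/side0.png")[160:310,280:460],None,fx=3.2,fy=3.2,interpolation=cv2.INTER_CUBIC)
b=cv2.resize(cv2.imread("pics/top0.png")[165:250,270:430],None,fx=5,fy=5,interpolation=cv2.INTER_CUBIC)
cv2.imwrite("pics/a.png",a);cv2.imwrite("pics/b.png",b)
```

```text
(no output)
```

View pics/a.png

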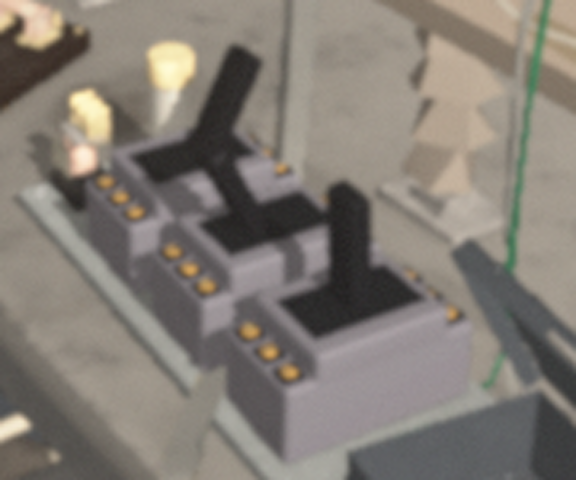

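View pics/b.png

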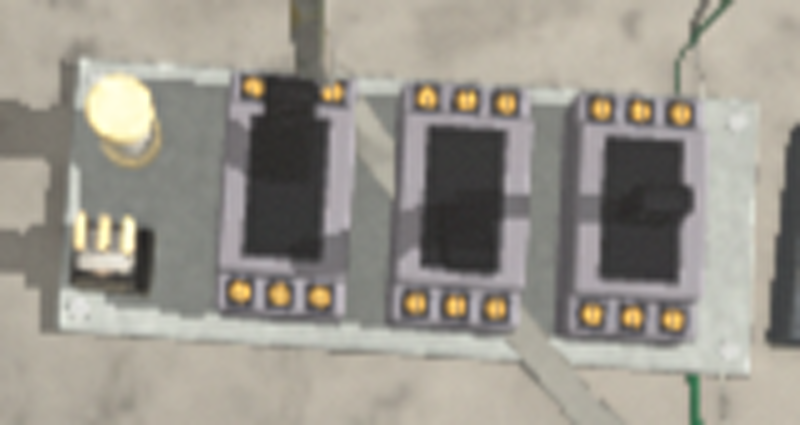

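The tripped breaker is the right-hand one at y=-95. In the side crop its lever is near upright at (350,190); in the top crop its tip is at (672,200). The left breaker is on, the middle one is off, and the fuse and relay stand in the left bay.

```bash
cat > h.py <<'E'
import numpy as np
C={"side":(502.06554986,326.01618743,199.01684128,np.array([[0.8413,-0.5402,-0.0211,-0.3288],[-0.289,-0.4163,-0.8621,0.2636],[0.4569,0.7314,-0.5063,0.5922]])),
"top":(413.82469079,320.36789508,202.20789411,np.array([[-0.0136,-0.9998,-0.0172,0.1297],[-0.9886,0.016,-0.1497,0.494],[0.1499,0.0149,-0.9886,0.8668]]))}
def ray(n,p):
    f,cx,cy,E=C[n];R,t=E[:,:3],E[:,3]
    d=R.T@np.array([(p[0]-cx)/f,(p[1]-cy)/f,1.]);return -R.T@t,d/np.linalg.norm(d)
def onz(n,p,z):
    o,d=ray(n,p);return o+d*(z-o[2])/d[2]
def tri(ps,pt):
    A=np.zeros((3,3));b=np.zeros(3);L=[ray("side",ps),ray("top",pt)]
    for o,d in L:
        M=np.eye(3)-np.outer(d,d);A+=M;b+=M@o
    X=np.linalg.solve(A,b);return X,[np.linalg.norm(np.cross(X-o,d)) for o,d in L]
T=lambda x,y:(270+x/5,165+y/5)
S=lambda x,y:(280+x/3.2,160+y/3.2)
E
python3 - <<'E'
from h import *
np.set_printoptions(precision=4,suppress=True)
c=np.array([onz("top",T(*p),.01) for p in[(80,60),(757,103),(748,372),(60,330)]]);print(c)
print("sizes",[np.linalg.norm(c[i]-c[(i+1)%4]) for i in range(4)])
ex=(c[0]+c[1]-c[2]-c[3])[:2];ex/=np.linalg.norm(ex);ey=(c[0]+c[3]-c[1]-c[2])[:2];ey/=np.linalg.norm(ey)
yaw=np.arctan2(ey[1]+0,ey[0])-np.pi/2;print("yaw",yaw,np.arctan2(ex[1],ex[0]))
m=c.mean(0)[:2];print("board",m,"breaker",m-.095*ey)
s=np.array([onz("top",T(*p),.056) for p in[(600,108),(641,110),(681,114),(592,315),(631,318),(673,321)]]);print(s.mean(0));d=s[:3].mean(0)-s[3:].mean(0);print(np.linalg.norm(d),np.arctan2(d[1],d[0]),s[0]-s[2])
s=np.array([onz("top",T(*p),.056) for p in[(253,88),(333,92),(240,292),(320,297)]]);print("left",s.mean(0))
s2=np.array([onz("top",T(*p),.056) for p in[(428,97),(466,99),(507,103),(415,303),(456,304),(496,307)]]);print("mid",s2.mean(0))
print("tip",tri(S(350,190),T(668,200)))
print("tipon",tri(S(246,53),T(290,85)))
for a,b in[((375,200),(332,180)),((380,90),(331,110)),((425,20),(326,55))]:print("pole",tri(a,b))
E
```

```text
[[ 0.5596  0.2004  0.01  ]
 [ 0.5344 -0.1061  0.01  ]
 [ 0.4132 -0.0961  0.01  ]
 [ 0.4364  0.2095  0.01  ]]
sizes [np.float64(0.30754179222656025), np.float64(0.1216307604639486), np.float64(0.3064515566520605), np.float64(0.12347591756477659)]
yaw -0.07886071659042027 -0.07816872238483698
board [0.4859 0.0519] breaker [ 0.4784 -0.0428]
[ 0.4787 -0.0418  0.056 ]
0.08945851572694541 -0.08251661016678229 [0.0032 0.0346 0.    ]
left [0.4906 0.1072 0.056 ]
mid [0.4851 0.0326 0.056 ]
tip (array([ 0.4738, -0.0413,  0.1334]), [np.float64(0.0004944990087952743), np.float64(0.0004944990087952281)])
tipon (array([0.5234, 0.1053, 0.1234]), [np.float64(4.393043246283319e-05), np.float64(4.393043246282883e-05)])
pole (array([0.544 , 0.0925, 0.0752]), [np.float64(0.007694034040227694), np.float64(0.007694034040227857)])
pole (array([0.5978, 0.1103, 0.2652]), [np.float64(0.022536896327826787), np.float64(0.022536896327826846)])
pole (array([0.6617, 0.1092, 0.3612]), [np.float64(0.0053534260982054886), np.float64(0.0053534260982053185)])
```

The measurements agree. The board comes out at 307x123 mm against the nominal 310x125. The tripped breaker is at (0.478,-0.042), yaw -0.08, and its tip height is 0.133. Next I work out the tool axes.

```bash
cat > g.py <<'E'
import numpy as np
from scipy.spatial.transform import Rotation as Ro
from station import ctrl
np.set_printoptions(precision=4,suppress=True)
ex=np.array([np.cos(.08),-np.sin(.08),0]);ey=np.array([np.sin(.08),np.cos(.08),0]);c=np.array([.4785,-.042,.055])
def st():
    o=ctrl.get_obs();R=Ro.from_rotvec(o["tool_rot"]).as_matrix();p=np.array(o["tool_pos"])
    d=p-c;print("t",round(o["t"],2),"pos",p,"brk",np.array([d@ex,d@ey,d[2]]),"F",np.array(o["contact_force"]));return o,R,p
E
python3 - <<'E'
from g import *
o,R,p=st();print(R)
B=np.column_stack([ex,ey,[0,0,1]])
for nm,D in(("x->+ex",np.column_stack([ex,-ey,[0,0,-1]])),("x->-ex",np.column_stack([-ex,ey,[0,0,-1]])),("y->ex",np.column_stack([ey,ex,[0,0,-1]])),("y->-ex",np.column_stack([-ey,-ex,[0,0,-1]]))):
    print(nm,np.degrees(Ro.from_matrix(R.T@D).as_rotvec()))
for q in((.40,-.042,.2),):print((R.T@(np.array(q)-p))/.05)
E
```

```text
t 0.1 pos [0.2781 0.559  0.2034] brk [-0.2477  0.5831  0.1484] F [-0.5668 -0.46   -0.3266]
[[-0.8952  0.4456 -0.001 ]
 [ 0.4456  0.8952 -0.0016]
 [ 0.0002 -0.0019 -1.    ]]
x->+ex [ -0.0447   0.1446 158.124 ]
x->-ex [ -0.1035  -0.032  -21.876 ]
y->ex [-0.1011  0.0533 68.124 ]
y->-ex [  -0.0592   -0.1122 -111.8759]
[-7.5377 -9.675   0.0843]
```

Emit:
play_rows --series '[[0, [0, 0, 0], [0, 0, -0.91]], [0, [0, 0, 0], [0, 0, -0.91]], [0, [0, 0, 0], [0, 0, -0.91]], [0, [-0.5, -0.8, 0], [0, 0, 0]], [0, [-0.5, -0.8, 0], [0, 0, 0]], [0, [-0.5, -0.8, 0], [0, 0, 0]], [0, [-0.5, -0.8, 0], [0, 0, 0]], [0, [-0.5, -0.8, 0], [0, 0, 0]]]'

```text
t: 1.1
tool_pos: [0.3872, 0.3485, 0.204]
tool_rot: [-0.126, -3.139, 0.001]
contact_force: [0.5, -0.1, -0.2]
opening: 0.0002
grip_force: 0.0
```

Emit:
play_rows --series '[[0, [-0.4, -0.8, 0], [0, 0, 0]], [0, [-0.3, -0.8, 0], [0, 0, 0]], [0, [0, -0.8, 0], [0, 0, 0]], [0, [0, -0.8, 0], [0, 0, 0]], [0, [0, -0.8, 0], [0, 0, 0]], [0, [0, -0.8, 0], [0, 0, 0]], [0, [0, -0.8, 0], [0, 0, 0]], [0, [0, -0.8, 0], [0, 0, 0]]]'

```text
t: 2.1
tool_pos: [0.3955, 0.0271, 0.2041]
tool_rot: [-0.126, -3.139, 0.0]
contact_force: [0.7, -0.4, 0.0]
opening: -0.0002
grip_force: 0.0
```

Run:
```python
from g import *
o,R,p=st();print(R,o["opening"],o["q"])
```

```text
t 2.1 pos [0.3955 0.0271 0.2041] brk [-0.0883  0.0623  0.1491] F [ 0.746  -0.4415  0.0132]
[[-0.9968  0.0803 -0.0003]
 [ 0.0803  0.9968 -0.    ]
 [ 0.0003 -0.     -1.    ]] -0.00021971533986165544 [-0.1197 -0.5446  2.1099 -0.      1.5766 -1.6101]
```

Emit:
play_rows --series '[[0, [0, -0.65, 0], [0, 0, 0]], [0, [0, -0.6, 0], [0, 0, 0]], [0, [-0.7, 0, 0], [0, 0, 0]], [0, [-0.7, 0, 0], [0, 0, 0]], [0, [-0.7, 0, 0], [0, 0, 0]], [0, [-0.55, 0, 0], [0, 0, 0]], [0, [0, 0, 0.6], [0, 0, 0]], [0, [0, 0, 0.6], [0, 0, 0]]]'

```text
t: 3.1
tool_pos: [0.5233, -0.0446, 0.1435]
tool_rot: [-0.126, -3.139, -0.0]
contact_force: [-0.5, 0.6, -0.2]
opening: -0.0001
grip_force: 0.0
```

Emit:
play_rows --series '[[0, [0, 0, 0.4], [0, 0, 0]], [0, [0, 0, 0.28], [0, 0, 0]], [0, [0, 0, 0], [0, 0, 0]]]'

```text
t: 3.48
tool_pos: [0.5224, -0.0445, 0.1095]
tool_rot: [-0.127, -3.137, -0.001]
contact_force: [-0.6, -0.4, -0.1]
opening: -0.0003
grip_force: 0.0
```

Run:
```python
from g import *
import cv2
from station import imaging
o,R,p=st()
a=cv2.resize(imaging.get_image("side")["color"][120:310,280:460],None,fx=3,fy=3,interpolation=cv2.INTER_CUBIC);cv2.imwrite("pics/c.png",a)
```

```text
t 3.48 pos [ 0.5224 -0.0445  0.1095] brk [0.044  0.001  0.0545] F [-0.6003 -0.3937 -0.0691]
```

View pics/c.png

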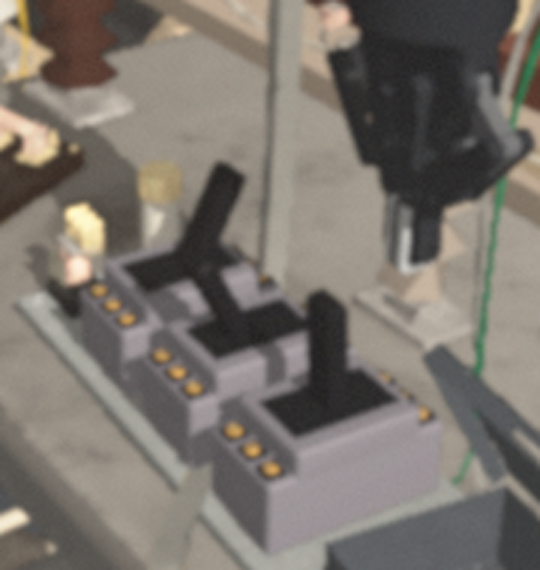

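The closed fingers are at crop pixel (415,265), beyond the upright lever with its tip at (325,300). Nothing else has moved. Now I push towards off, slowly.

Emit:
play_rows --series '[[0, [0.12, 0, 0], [0, 0, 0]], [0, [0.12, 0, 0], [0, 0, 0]], [0, [0.1, 0, 0], [0, 0, 0]], [0, [0.06, 0, 0], [0, 0, 0]], [0, [0.05, 0, 0], [0, 0, 0]], [0, [0.05, 0, 0], [0, 0, 0]], [0, [0.05, 0, 0], [0, 0, 0]], [0, [0.05, 0, 0], [0, 0, 0]]]'

```text
t: 4.53
tool_pos: [0.4931, -0.0422, 0.1105]
tool_rot: [-0.127, -3.139, -0.0]
contact_force: [0.0, 0.6, 0.0]
opening: 0.0001
grip_force: 0.0
```

Emit:
play_rows --series '[[0, [0.05, 0, 0], [0, 0, 0]], [0, [0.05, 0, 0], [0, 0, 0]]]'

```text
t: 4.78
tool_pos: [0.488, -0.0418, 0.1105]
tool_rot: [-0.127, -3.139, -0.0]
contact_force: [-0.5, 0.2, 0.3]
opening: -0.0005
grip_force: 0.0
```

Run:
```python
from g import *
o,R,p=st()
```

```text
t 4.78 pos [ 0.488  -0.0418  0.1105] brk [0.0095 0.001  0.0555] F [-0.4623  0.2115  0.2731]
```

Emit:
play_rows --series '[[0, [0.05, 0, 0], [0, 0, 0]], [0, [0.05, 0, 0], [0, 0, 0]], [0, [0.04, 0, 0], [0, 0, 0]]]'

```text
t: 5.15
tool_pos: [0.4811, -0.0413, 0.1105]
tool_rot: [-0.127, -3.139, 0.0]
contact_force: [-0.3, -0.4, -0.3]
opening: -0.0007
grip_force: 0.0
```

Emit:
play_rows --series '[[0, [0.04, 0, 0], [0, 0, 0]], [0, [0.04, 0, 0], [0, 0, 0]]]'

```text
t: 5.4
tool_pos: [0.4771, -0.0409, 0.1105]
tool_rot: [0.127, 3.139, 0.0]
contact_force: [-0.5, -1.1, 0.2]
opening: -0.0003
grip_force: 0.0
```

Emit:
play_rows --series '[[0, [0.04, 0, 0], [0, 0, 0]], [0, [0.04, 0, 0], [0, 0, 0]]]'

```text
t: 5.65
tool_pos: [0.4731, -0.0406, 0.1105]
tool_rot: [-0.127, -3.139, 0.0]
contact_force: [-0.4, -0.2, 1.2]
opening: 0.0002
grip_force: 0.0
```

Run:
```python
from g import *
import cv2
from station import imaging
o,R,p=st()
a=cv2.resize(imaging.get_image("side")["color"][120:310,280:460],None,fx=2.8,fy=2.8,interpolation=cv2.INTER_CUBIC)[:,150:]
b=cv2.resize(imaging.get_image("top")["color"][150:250,360:430],None,fx=5.32,fy=5.32,interpolation=cv2.INTER_CUBIC)
cv2.imwrite("pics/d.png",np.hstack([a,b]))
```

```text
t 5.65 pos [ 0.4731 -0.0406  0.1105] brk [-0.0055  0.001   0.0555] F [-0.3674 -0.1668  1.2379]
```

View pics/d.png

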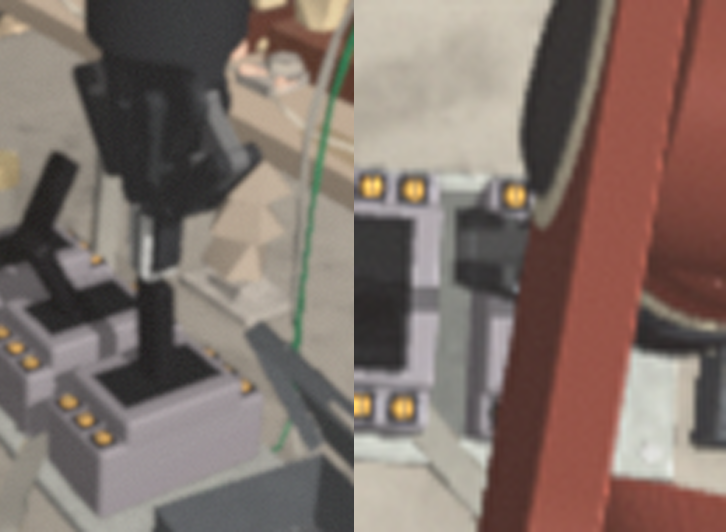

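Run:
```python
from h import *
from g import np
def pj(n,X):
    f,cx,cy,E=C[n];v=E[:,:3]@X+E[:,3];return v[:2]/v[2]*f+[cx,cy]
print(pj("side",np.array([.5224,-.0445,.1095])),pj("side",np.array([.4731,-.0406,.1105])),pj("side",np.array([.4731,-.0406,.1305])))
```

```text
[415.5108 223.8545] [387.7183 232.7189] [388.2978 221.0498]
```

The fingertip seems to be about 26 mm higher than the reported TCP. It shows just above the lever top at crop (155,278), the lever has not moved, and there is no force. I'll back off, lower a little and look again.

Emit:
play_rows --series '[[0, [-0.3, 0, 0], [0, 0, 0]], [0, [-0.3, 0, 0], [0, 0, 0]], [0, [-0.3, 0, 0], [0, 0, 0]], [0, [0, 0, 0.2], [0, 0, 0]], [0, [0, 0, 0.2], [0, 0, 0]], [0, [0, 0, 0], [0, 0, 0]]]'

```text
t: 6.5
tool_pos: [0.5164, -0.0439, 0.0886]
tool_rot: [-0.127, -3.136, -0.001]
contact_force: [0.1, -0.0, 0.2]
opening: -0.0001
grip_force: 0.0
```

Run:
```python
from g import *
from h import C
import cv2
from station import imaging
o,R,p=st()
im=imaging.get_image("side")["color"][160:270,350:450]
cv2.imwrite("pics/e.png",cv2.resize(im,None,fx=5.4,fy=5.4,interpolation=cv2.INTER_CUBIC))
f,cx,cy,E=C["side"]
for dz in(0,.02,.04):
    v=E[:,:3]@(p+[0,0,dz])+E[:,3];print((v[:2]/v[2]*f+[cx,cy]-[350,160])*5.4)
```

```text
t 6.5 pos [ 0.5164 -0.0439  0.0886] brk [0.0379 0.0011 0.0336] F [ 0.13   -0.0254  0.1763]
[330.4898 413.8706]
[335.2314 353.5682]
[340.1044 291.5951]
```

View pics/e.png

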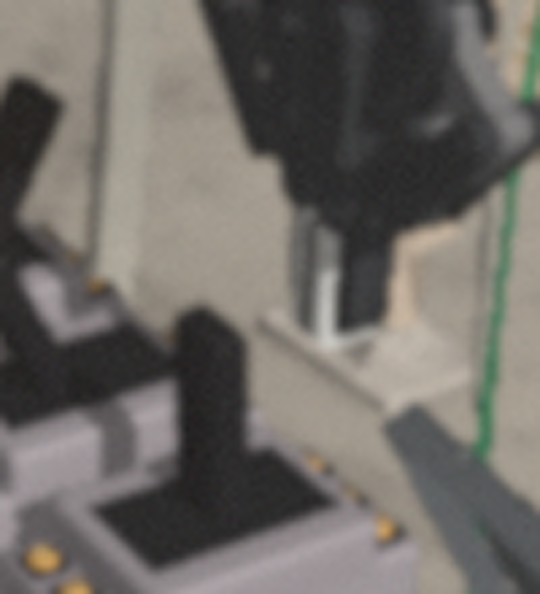

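Run:
```python
from h import *
for z in(.15,.2,.25):print(onz("top",(379.4,197),z),onz("top",(379.4,190),z),onz("top",(379.4,204.5),z))
```

```text
[0.48718472 0.00758138 0.15      ] [0.50078343 0.00710665 0.15      ] [0.47269172 0.00808733 0.15      ]
[0.47907685 0.01404755 0.2       ] [0.4918073  0.01360313 0.2       ] [0.46550921 0.0145212  0.2       ]
[0.47096897 0.02051373 0.25      ] [0.48283116 0.02009962 0.25      ] [0.45832669 0.02095507 0.25      ]
```

The top view agrees in y: the knuckle edge is at y≈0.012, a half width of about 53 mm. So only the height is off, and the fingers really end about 24 mm above the reported TCP. The tip is therefore about 57 mm above the pin. I'll lower it 5 mm and push.

Emit:
play_rows --series '[[0, [0.1, 0, 0.1], [0, 0, 0]], [0, [0.1, 0, 0], [0, 0, 0]], [0, [0.1, 0, 0], [0, 0, 0]], [0, [0.05, 0, 0], [0, 0, 0]], [0, [0.05, 0, 0], [0, 0, 0]], [0, [0.04, 0, 0], [0, 0, 0]]]'

```text
t: 7.3
tool_pos: [0.4962, -0.0425, 0.0856]
tool_rot: [0.127, 3.139, -0.0]
contact_force: [0.2, 0.0, 0.7]
opening: -0.0004
grip_force: 0.0
```

Emit:
play_rows --series '[[0, [0.04, 0, 0], [0, 0, 0]], [0, [0.04, 0, 0], [0, 0, 0]]]'

```text
t: 7.55
tool_pos: [0.4927, -0.0422, 0.0857]
tool_rot: [0.127, 3.137, -0.0]
contact_force: [1.7, -1.8, -1.4]
opening: -0.0003
grip_force: 1.0
```

Emit:
play_rows --series '[[0, [0.04, 0, 0], [0, 0, 0]], [0, [0.04, 0, 0], [0, 0, 0]]]'

```text
t: 7.8
tool_pos: [0.4884, -0.0419, 0.0856]
tool_rot: [0.127, 3.138, -0.0]
contact_force: [2.6, 0.4, -1.2]
opening: 0.0002
grip_force: 1.0
```

Contact was made at the expected place, with about 2.5 N of friction. Continuing.

Emit:
play_rows --series '[[0, [0.03, 0, 0], [0, 0, 0]], [0, [0.03, 0, 0], [0, 0, 0]]]'

```text
t: 8.05
tool_pos: [0.4865, -0.0417, 0.0858]
tool_rot: [0.127, 3.135, -0.0]
contact_force: [7.6, -0.6, -3.5]
opening: 0.0002
grip_force: 3.6
```

Emit:
play_rows --series '[[0, [0.03, 0, 0], [0, 0, 0]], [0, [0.03, 0, 0], [0, 0, 0]]]'

```text
t: 8.3
tool_pos: [0.4844, -0.0416, 0.0862]
tool_rot: [0.127, 3.133, -0.001]
contact_force: [9.5, -0.1, -3.8]
opening: -0.0002
grip_force: 4.1
```

Emit:
play_rows --series '[[0, [0.03, 0, 0], [0, 0, 0]], [0, [0.03, 0, 0], [0, 0, 0]]]'

```text
t: 8.55
tool_pos: [0.4817, -0.0414, 0.0864]
tool_rot: [0.127, 3.132, -0.001]
contact_force: [9.8, -0.7, -4.6]
opening: 0.0003
grip_force: 4.3
```

Stiff section reached at about 10 N. The tool yields roughly 4.5 N per mm, so I'll take 1 mm steps from here.

Emit:
play_rows --series '[[0, [0.01, 0, 0], [0, 0, 0]], [0, [0.01, 0, 0], [0, 0, 0]]]'

```text
t: 8.8
tool_pos: [0.4806, -0.0413, 0.0864]
tool_rot: [0.127, 3.133, -0.001]
contact_force: [8.7, -0.5, -3.9]
opening: 0.0002
grip_force: 4.0
```

Emit:
play_rows --series '[[0, [0.01, 0, 0], [0, 0, 0]], [0, [0.01, 0, 0], [0, 0, 0]]]'

```text
t: 9.05
tool_pos: [0.4799, -0.0413, 0.0866]
tool_rot: [0.127, 3.132, -0.001]
contact_force: [10.3, -0.5, -4.4]
opening: -0.0003
grip_force: 4.3
```

Emit:
play_rows --series '[[0, [0.01, 0, 0], [0, 0, 0]], [0, [0.01, 0, 0], [0, 0, 0]]]'

```text
t: 9.3
tool_pos: [0.4789, -0.0412, 0.0866]
tool_rot: [0.127, 3.132, -0.001]
contact_force: [9.8, -0.9, -3.6]
opening: 0.0001
grip_force: 4.1
```

Emit:
play_rows --series '[[0, [0.012, 0, 0], [0, 0, 0]], [0, [0.012, 0, 0], [0, 0, 0]]]'

```text
t: 9.55
tool_pos: [0.4778, -0.0412, 0.0867]
tool_rot: [0.127, 3.132, -0.001]
contact_force: [9.2, -0.0, -2.7]
opening: -0.0002
grip_force: 4.0
```

Emit:
play_rows --series '[[0, [0.012, 0, 0], [0, 0, 0]], [0, [0.012, 0, 0], [0, 0, 0]]]'

```text
t: 9.8
tool_pos: [0.4768, -0.0411, 0.0868]
tool_rot: [0.127, 3.131, -0.001]
contact_force: [10.1, 0.0, -2.9]
opening: -0.0001
grip_force: 4.0
```

Emit:
play_rows --series '[[0, [0.012, 0, 0], [0, 0, 0]], [0, [0.012, 0, 0], [0, 0, 0]]]'

```text
t: 10.05
tool_pos: [0.4757, -0.041, 0.0869]
tool_rot: [0.127, 3.131, -0.001]
contact_force: [11.5, 0.4, -3.8]
opening: 0.0002
grip_force: 4.5
```

Emit:
play_rows --series '[[0, [0.01, 0, 0], [0, 0, 0]]]'

```text
t: 10.18
tool_pos: [0.4755, -0.041, 0.087]
tool_rot: [0.127, 3.13, -0.001]
contact_force: [11.4, -0.3, -3.1]
opening: 0.0002
grip_force: 4.8
```

Emit:
play_rows --series '[[0, [0.008, 0, 0], [0, 0, 0]], [0, [0, 0, 0], [0, 0, 0]]]'

```text
t: 10.42
tool_pos: [0.4752, -0.041, 0.0871]
tool_rot: [0.127, 3.13, -0.001]
contact_force: [10.6, -0.7, -3.1]
opening: -0.0003
grip_force: 4.7
```

Emit:
play_rows --series '[[0, [0.01, 0, 0], [0, 0, 0]], [0, [0, 0, 0], [0, 0, 0]]]'

```text
t: 10.68
tool_pos: [0.475, -0.041, 0.0871]
tool_rot: [0.127, 3.129, -0.001]
contact_force: [12.2, -1.4, -3.8]
opening: -0.0001
grip_force: 5.0
```

Emit:
play_rows --series '[[0, [0.008, 0, 0], [0, 0, 0]], [0, [0, 0, 0], [0, 0, 0]]]'

```text
t: 10.92
tool_pos: [0.4749, -0.041, 0.0873]
tool_rot: [0.127, 3.128, -0.001]
contact_force: [12.9, -0.5, -3.3]
opening: 0.0002
grip_force: 5.3
```

Emit:
play_rows --series '[[0, [0.007, 0, 0], [0, 0, 0]], [0, [0, 0, 0], [0, 0, 0]]]'

```text
t: 11.18
tool_pos: [0.4748, -0.041, 0.0874]
tool_rot: [0.127, 3.128, -0.001]
contact_force: [14.0, -0.5, -3.5]
opening: 0.0001
grip_force: 5.5
```

The lever is firm against its end stop: 14.4 N and no more movement. Now I back off, raise, cross over to the near side and lower.

Emit:
play_rows --series '[[0, [-0.1, 0, 0], [0, 0, 0]], [0, [-0.15, 0, 0], [0, 0, 0]], [0, [0, 0, -0.5], [0, 0, 0]], [0, [0, 0, -0.5], [0, 0, 0]], [0, [0, 0, 0], [0, 0, 0]]]'

```text
t: 11.8
tool_pos: [0.4842, -0.0417, 0.1372]
tool_rot: [0.126, 3.136, -0.001]
contact_force: [0.0, -0.7, 0.3]
opening: -0.0002
grip_force: 0.0
```

Emit:
play_rows --series '[[0, [0.5, 0, 0], [0, 0, 0]], [0, [0.5, 0, 0], [0, 0, 0]], [0, [0.5, 0, 0], [0, 0, 0]], [0, [0, 0, 0], [0, 0, 0]]]'

```text
t: 12.3
tool_pos: [0.4066, -0.035, 0.1337]
tool_rot: [-0.127, -3.137, -0.001]
contact_force: [0.2, 0.4, 0.5]
opening: 0.0001
grip_force: 0.0
```

Run:
```python
from g import *
import cv2
from station import imaging
o,R,p=st();print(R)
a=cv2.resize(imaging.get_image("side")["color"][120:310,280:460],None,fx=3,fy=3,interpolation=cv2.INTER_CUBIC);cv2.imwrite("pics/f.png",a)
```

```text
t 12.3 pos [ 0.4066 -0.035   0.1337] brk [-0.0722  0.0012  0.0787] F [0.1571 0.4365 0.47  ]
[[-0.9967  0.0808 -0.0023]
 [ 0.0808  0.9967  0.0006]
 [ 0.0024  0.0004 -1.    ]]
```

View pics/f.png

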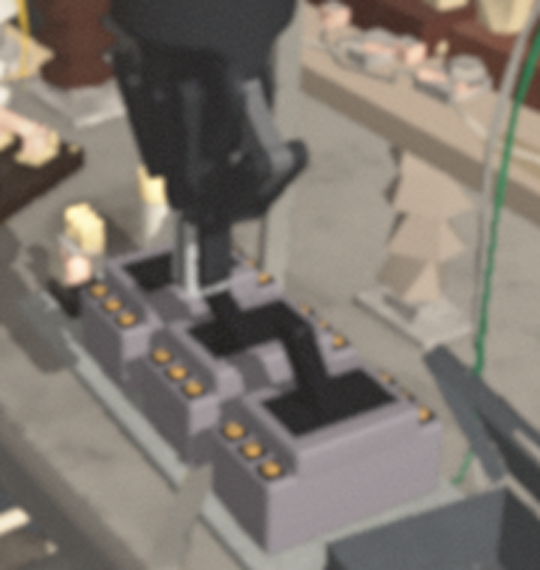

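The tripped lever now leans well to off, with its tip at crop (285,318). The fingers are on its near side at (205,285) and the other breakers are unchanged. Lowering and pushing towards on.

Emit:
play_rows --series '[[0, [0, 0, 0.5], [0, 0, 0]], [0, [0, 0, 0.45], [0, 0, 0]], [0, [0, 0, 0], [0, 0, 0]], [0, [-0.1, 0, 0], [0, 0, 0]], [0, [-0.1, 0, 0], [0, 0, 0]], [0, [-0.06, 0, 0], [0, 0, 0]], [0, [-0.05, 0, 0], [0, 0, 0]], [0, [-0.05, 0, 0], [0, 0, 0]]]'

```text
t: 13.35
tool_pos: [0.4264, -0.0368, 0.0882]
tool_rot: [0.127, 3.139, -0.0]
contact_force: [0.1, 0.2, -0.8]
opening: 0.0002
grip_force: 0.0
```

Emit:
play_rows --series '[[0, [-0.05, 0, 0], [0, 0, 0]], [0, [-0.05, 0, 0], [0, 0, 0]], [0, [-0.05, 0, 0], [0, 0, 0]], [0, [-0.05, 0, 0], [0, 0, 0]]]'

```text
t: 13.85
tool_pos: [0.4363, -0.0376, 0.088]
tool_rot: [-0.127, -3.139, 0.0]
contact_force: [-0.6, 0.6, -0.1]
opening: -0.0003
grip_force: 0.0
```

Emit:
play_rows --series '[[0, [-0.05, 0, 0], [0, 0, 0]], [0, [-0.05, 0, 0], [0, 0, 0]], [0, [-0.05, 0, 0], [0, 0, 0]], [0, [-0.05, 0, 0], [0, 0, 0]]]'

```text
t: 14.35
tool_pos: [0.4461, -0.0384, 0.088]
tool_rot: [-0.127, -3.139, -0.0]
contact_force: [-2.0, -0.2, 1.8]
opening: 0.0
grip_force: 1.0
```

Emit:
play_rows --series '[[0, [-0.05, 0, 0], [0, 0, 0]], [0, [-0.05, 0, 0], [0, 0, 0]], [0, [-0.05, 0, 0], [0, 0, 0]], [0, [-0.05, 0, 0], [0, 0, 0]], [0, [-0.05, 0, 0], [0, 0, 0]], [0, [-0.05, 0, 0], [0, 0, 0]]]'

```text
t: 15.1
tool_pos: [0.4612, -0.0397, 0.088]
tool_rot: [-0.127, -3.139, 0.0]
contact_force: [-2.3, 0.8, 1.3]
opening: 0.0001
grip_force: 0.9
```

Emit:
play_rows --series '[[0, [-0.025, 0, 0], [0, 0, 0]], [0, [-0.025, 0, 0], [0, 0, 0]]]'

```text
t: 15.35
tool_pos: [0.4636, -0.0398, 0.088]
tool_rot: [-0.127, -3.139, -0.0]
contact_force: [-2.0, 1.1, 0.8]
opening: -0.0001
grip_force: 1.0
```

Emit:
play_rows --series '[[0, [-0.03, 0, 0], [0, 0, 0]], [0, [-0.03, 0, 0], [0, 0, 0]]]'

```text
t: 15.6
tool_pos: [0.4666, -0.0401, 0.0881]
tool_rot: [0.127, 3.139, 0.0]
contact_force: [-1.1, 0.5, 1.4]
opening: -0.0001
grip_force: 1.1
```

Emit:
play_rows --series '[[0, [-0.03, 0, 0], [0, 0, 0]], [0, [-0.03, 0, 0], [0, 0, 0]]]'

```text
t: 15.85
tool_pos: [0.4697, -0.0403, 0.0881]
tool_rot: [0.127, 3.139, -0.0]
contact_force: [-1.7, 0.3, 1.4]
opening: -0.0001
grip_force: 1.1
```

Emit:
play_rows --series '[[0, [-0.03, 0, 0], [0, 0, 0]], [0, [-0.03, 0, 0], [0, 0, 0]]]'

```text
t: 16.1
tool_pos: [0.4726, -0.0406, 0.088]
tool_rot: [0.127, 3.139, -0.0]
contact_force: [-1.5, 0.6, 1.3]
opening: 0.0001
grip_force: 1.1
```

Emit:
play_rows --series '[[0, [-0.03, 0, 0], [0, 0, 0]], [0, [-0.03, 0, 0], [0, 0, 0]]]'

```text
t: 16.35
tool_pos: [0.4755, -0.0408, 0.0878]
tool_rot: [-0.127, -3.139, -0.0]
contact_force: [-1.8, 0.3, 0.6]
opening: 0.0
grip_force: 1.1
```

Emit:
play_rows --series '[[0, [-0.03, 0, 0], [0, 0, 0]], [0, [-0.03, 0, 0], [0, 0, 0]]]'

```text
t: 16.6
tool_pos: [0.4782, -0.041, 0.0876]
tool_rot: [-0.127, -3.138, -0.0]
contact_force: [-2.9, -0.2, -0.7]
opening: 0.0002
grip_force: 1.1
```

Emit:
play_rows --series '[[0, [-0.03, 0, 0], [0, 0, 0]], [0, [-0.03, 0, 0], [0, 0, 0]]]'

```text
t: 16.85
tool_pos: [0.4811, -0.0412, 0.0875]
tool_rot: [-0.127, -3.138, -0.0]
contact_force: [-3.0, 0.7, -0.8]
opening: -0.0001
grip_force: 1.1
```

Emit:
play_rows --series '[[0, [-0.025, 0, 0], [0, 0, 0]], [0, [-0.025, 0, 0], [0, 0, 0]]]'

```text
t: 17.1
tool_pos: [0.4839, -0.0414, 0.0879]
tool_rot: [-0.127, -3.139, -0.0]
contact_force: [-2.7, 0.5, -0.6]
opening: 0.0
grip_force: 1.1
```

Emit:
play_rows --series '[[0, [-0.025, 0, 0], [0, 0, 0]], [0, [-0.025, 0, 0], [0, 0, 0]]]'

```text
t: 17.35
tool_pos: [0.4866, -0.0417, 0.088]
tool_rot: [0.127, 3.139, 0.0]
contact_force: [-2.7, 0.6, -1.7]
opening: 0.0001
grip_force: 1.1
```

Emit:
play_rows --series '[[0, [-0.025, 0, 0], [0, 0, 0]], [0, [-0.025, 0, 0], [0, 0, 0]]]'

```text
t: 17.6
tool_pos: [0.4891, -0.0419, 0.088]
tool_rot: [0.127, 3.139, 0.0]
contact_force: [-2.8, 0.4, -0.8]
opening: -0.0002
grip_force: 1.1
```

Emit:
play_rows --series '[[0, [-0.02, 0, 0], [0, 0, 0]], [0, [-0.02, 0, 0], [0, 0, 0]]]'

```text
t: 17.85
tool_pos: [0.491, -0.0421, 0.088]
tool_rot: [-0.127, -3.139, -0.0]
contact_force: [-3.1, -0.3, -0.4]
opening: -0.0001
grip_force: 1.1
```

Emit:
play_rows --series '[[0, [-0.02, 0, 0], [0, 0, 0]], [0, [-0.02, 0, 0], [0, 0, 0]]]'

```text
t: 18.1
tool_pos: [0.493, -0.0422, 0.088]
tool_rot: [0.127, 3.139, -0.0]
contact_force: [-3.6, 0.4, -0.4]
opening: -0.0002
grip_force: 1.1
```

Emit:
play_rows --series '[[0, [-0.02, 0, 0], [0, 0, 0]], [0, [-0.01, 0, 0], [0, 0, 0]]]'

```text
t: 18.35
tool_pos: [0.4945, -0.0423, 0.088]
tool_rot: [-0.127, -3.139, -0.0]
contact_force: [-2.2, -0.4, -1.0]
opening: -0.0005
grip_force: 1.1
```

Emit:
play_rows --series '[[0, [-0.02, 0, 0], [0, 0, 0]], [0, [-0.02, 0, 0], [0, 0, 0]]]'

```text
t: 18.6
tool_pos: [0.4965, -0.0425, 0.088]
tool_rot: [0.127, 3.139, -0.0]
contact_force: [-3.0, 0.3, -0.9]
opening: -0.0003
grip_force: 1.1
```

Emit:
play_rows --series '[[0, [-0.02, 0, 0], [0, 0, 0]], [0, [-0.02, 0, 0], [0, 0, 0]]]'

```text
t: 18.85
tool_pos: [0.4972, -0.0425, 0.0879]
tool_rot: [-0.126, -3.135, -0.0]
contact_force: [-8.8, -0.6, 3.5]
opening: 0.0001
grip_force: 4.9
```

The ON stop has been reached. Backing away and up.

Emit:
play_rows --series '[[0, [0.1, 0, 0], [0, 0, 0]], [0, [0.4, 0, 0], [0, 0, 0]], [0, [0.2, 0, -0.6], [0, 0, 0]], [0, [0, 0, -0.9], [0, 0, 0]], [0, [0.4, 0, -0.9], [0, 0, 0]], [0, [0.6, 0, -0.3], [0, 0, 0]], [0, [0, 0, 0], [0, 0, 0]], [0, [0, 0, 0], [0, 0, 0]]]'

```text
t: 19.85
tool_pos: [0.4142, -0.0359, 0.2229]
tool_rot: [0.127, 3.138, -0.0]
contact_force: [0.4, -0.5, -0.5]
opening: 0.0002
grip_force: 0.0
```

Run:
```python
from g import *
import cv2
from station import imaging
o,R,p=st()
a=cv2.resize(imaging.get_image("side")["color"][120:310,280:460],None,fx=3,fy=3,interpolation=cv2.INTER_CUBIC);cv2.imwrite("pics/g.png",a)
```

```text
t 19.85 pos [ 0.4142 -0.0359  0.2229] brk [-0.0646  0.001   0.1679] F [ 0.4482 -0.5054 -0.5105]
```

View pics/g.png

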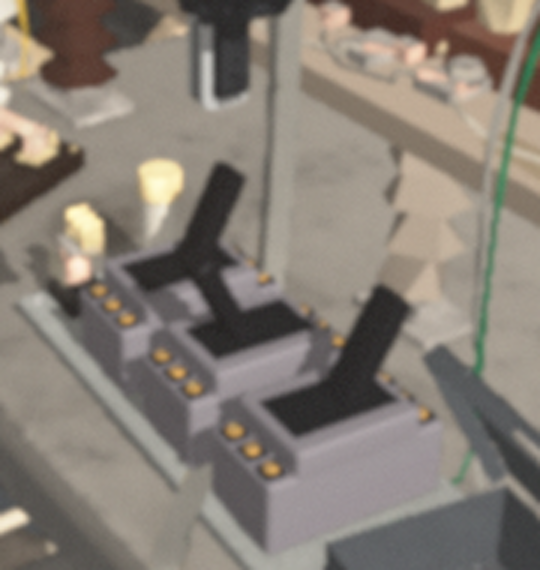

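The tripped lever now leans fully on, tip at (390,300), parallel to the live lever with its tip at (230,175). The idle lever, the fuse and the relay are unchanged, and the robot is clear.

```bash
python3 -c "
from station import ctrl
print(ctrl.finish_job())"
```

```text
the job is handed in; nothing more can be done
None
```

I pushed the tripped breaker (the right-hand one) fully off until it was firm at its stop at about 14.4 N, then threw it fully on; the last picture shows the other two breakers, the fuse and the relay unchanged, and the job is handed in, with no verdict returned.

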